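# Let the red tin out of the dispenser

### The job

Let the red tin roll out of the two-lane tin dispenser into the green tub: with the fingertips, push the orange paddle of the red tin's own lane all the way down, so that the other end of the rocker lifts the gate, and keep it down until the tin is out. Then let the paddle come back up so that the gate is shut again. Leave the blue tin waiting in its lane, touch neither tin, do not pick anything up, and leave the tub, torch and spare tin where they are.

Things in the scene. Friction and masses are not known exactly. Their poses are not given: they have to be found in the camera images.
- dispenser: fixed plywood dispenser, 200 (x) by 186 mm (y); two lanes slope down to its +x (the robot's left), at y = +55 mm (left) and -55 mm (right). Origin: on the work surface near its middle. Over each lane an aluminium rocker on an axle at x = -20 mm, 180 mm up: paddle uphill at x = -125 mm, gate downhill at x = +100 mm. Walls 126 mm high, axle ears 192 mm; a lifted gate end reaches 235 mm
- paddle_left (a point): the left (+y of the dispenser) lane's orange paddle, 36 (x) by 40 (y) by 8 mm; origin: centre of its flat top face, 208 mm above the work surface when up, then sloping 0.2 rad (uphill edge higher). Only things under 60 mm high lie below or behind it. Pressed straight down at the origin by 41 mm its rocker is at 0.38 rad; takes about 1.5 N at first, 3 N at the bottom; springs back up when let go
- paddle_right (a point): the right (-y of the dispenser) lane's orange paddle, 36 (x) by 40 (y) by 8 mm; origin: centre of its flat top face, 208 mm above the work surface when up, then sloping 0.2 rad (uphill edge higher). Only things under 60 mm high lie below or behind it. Pressed straight down at the origin by 41 mm its rocker is at 0.38 rad; takes about 1.5 N at first, 3 N at the bottom; springs back up when let go
- rocker_left (a joint): turn of the left rocker, rad: 0 = at rest, paddle up, gate shut; 0.42 = paddle fully down on its stop, gate fully lifted. From about 0.33 on, the gate clears the tin
- rocker_right (a joint): turn of the right rocker, rad: 0 = at rest, paddle up, gate shut; 0.42 = paddle fully down on its stop, gate fully lifted. From about 0.33 on, the gate clears the tin
- red_tin: closed red tin, a drum 45 mm in diameter, 50 mm long, bare steel ends, about 90 g, lying on its side across one dispenser lane against its gate; origin at its centre, y along the drum's axis. Whether it is in the left or right lane changes from run to run. With its gate up it rolls out by itself in about a second
- blue_tin: closed blue tin, a drum 45 mm in diameter, 50 mm long, bare steel ends, about 90 g, lying on its side across one dispenser lane against its gate; origin at its centre, y along the drum's axis. Whether it is in the left or right lane changes from run to run. With its gate up it rolls out by itself in about a second
- tub: open green plastic tub under both lane ends, outside 170 (x) by 250 (y) by 75 mm high, walls 5 mm, loose, 0.5 kg; origin at the centre of its underside. It already stands where a tin will drop into it
- torch: small yellow press-button torch lying on the work surface beyond the dispenser's uphill end, 104 mm long (x) by 42 by 42 mm, loose; origin under its middle; not needed
- spare_tin: closed tin standing upright, steel with a green side, 72 mm in diameter, 55 mm high, loose; origin at the centre of its underside, beyond the dispenser's uphill end; not needed
Things that resemble listed ones, but are neither listed nor needed, are in the scene too. Of the things shaped like the red_tin, the red one is meant.

How it is judged:
By the outcome, as a careful person would: the job done as asked, in the order asked, and still so for the second after the job is handed in, with the robot touching nothing.
It also fails if it takes over 32 s, if anything falls off the work surface, if the arm or the gripper's body presses on something with over 40 N, if the wrist force passes 120 N, or if a joint passes its speed limit or range.

### The arm

A 6-joint arm with a two-finger parallel gripper is mounted at the origin on the work surface. World frame = base frame: x ahead of the robot, y to its left, z up, the work surface at z = 0. Lengths are in m, angles in rad, forces in N, time in s.
With the tool pointing down it reaches from about 0.25 to 0.775 m from the base axis. Payload 4 kg.
Tool frame: the origin (TCP) lies at the very end of the fingers, on their centre line; the grasp point (between the pads) lies 19 mm behind it; z points along the fingers, y is the direction in which the jaws open and shut (so a half turn about z gives the same grasp; the last joint's range is limited). The gripper opens to 94 mm and grips with 3 to 60 N. Pads are 16 mm wide; open, the fingers measure 119 mm over their backs; the gripper's body (75 mm by 177 mm) begins 78 mm behind the grasp point.
Start: joints at [-1.313, 0.087, 1.371, -0, 1.684, -0.103], TCP at [0.194, -0.515, 0.206] pointing down, gripper open.
Joint ranges: [-3.1, 3.1], [-0.76, 2.03], [0.27, 2.55], [-1.08, 4.22], [0.17, 2.65], [-2.57, 2.57]. Speed limits (rad/s): [2.79, 2.79, 3.14, 3.14, 3.14, 3.14].

### API

Orientations are given as a unit quaternion [x, y, z, w].
In Python, from rig import * gives the robot as it stands.
- The arm moves only by the shell command python3 -m creep 'ROWS' [OPENING]. ROWS is JSON, one flat list of numbers, 4 for each row, row after row: the shift along the tool's x, y, z in mm, then the turn about the tool's z in degrees. In form: [tx, ty, tz, turn, tx, ty, tz, turn, ...]. A call has 1 to 5 rows; each row shifts and turns the pose as measured when the row begins, along the tool's axes as they then stand; what a row does not reach is not made up. A row lasts 1/10 s, in which the tool goes at most 50 mm and 8.59 degrees, less where a joint would pass 70% of its speed; a pose out of reach is approached as far as the arm can. A call is refused whole if a number of a shift passes 50 or a number of a turn 8.59, either way. A call with a gripper value outside its range is refused whole. OPENING is the opening, from -1 (shut) to 1 (fully open), set as the call begins (- or left out, the last holds). The fingers move at their own pace and stop on an object; the grip force is fixed at half the most. Time passes only in rows, so rows that do not move let the fingers close. It gives the time, the measured TCP pose, the force and the opening at its end, in the units of the state.
- read_state(): the state, without advancing time (a new reading comes with each control period).
- snapshot(name): name is "scene" or "side" or "wrist"; returns the picture (420x560x3 uint8, red, green, blue); there is no depth.
- camera_info(name): a dict with "mtx" (3x3 intrinsics, pixels), "T" (4x4, takes a point from camera to world coordinates); the wrist camera has in their place "tool_from_camera" (4x4, takes a point from camera to tool coordinates, whose origin is the TCP and whose axes are the flange's). Camera axes: x right, y down, z forward; pixel columns grow to the right and rows downward; lengths in m; the calibration is good to about 2 mm. A picture is of the moment at which its call begins: read the wrist's pose just before it. camera_info takes no time and is no camera call.
- hand_in(): hands the job in, once; it reports no verdict.
The state is a dict: "time_s": time; "qpos": joint angles; "qvel": joint speeds; "joint_torque": joint torques, N m; "eef_pos": TCP position; "orientation": TCP orientation; "wrist_force": force on the tool from outside, world axes, zero at the start; "torque": the same for the moment, N m; "gripper_width": finger opening in m.
Only numpy, scipy, OpenCV 4.12 (cv2) and the standard library are available. Lean on these libraries where they do the work, as an engineer would, in place of code of your own. Each camera call takes 0.05 s, during which the arm holds its last target.

## Working session

There is one attempt and no reset: what is moved stays moved. The work goes in short steps, Python scripts to look and compute and a shell command to move; the robot and the scene stay as the last step left them, time stands still between calls to the robot, and variables do not carry over. Pictures are saved under pics/ and viewed, and the job is handed in when it is done.

```bash
mkdir -p pics; ls; python3 - <<'E'
from rig import *
import cv2
s=read_state();print(s)
for n in("scene","side"):
    cv2.imwrite(f"pics/{n}0.png",snapshot(n)[:,:,::-1]);c=camera_info(n);print(n,c)
print(camera_info("wrist"))
E
```

```text
pics
{'time_s': 0.0, 'qpos': array([-1.31311991e+00,  8.79348760e-02,  1.37224649e+00, -2.08704713e-05,
        1.68360984e+00, -1.03126153e-01]), 'qvel': array([-2.21324079e-05,  3.18834657e-04, -2.03184560e-03, -1.44265585e-03,
        5.56536183e-04,  9.80594836e-04]), 'joint_torque': array([ 2.07865305e-03, -3.40182924e+01, -3.02424538e+01,  7.19081168e-02,
        3.29181016e-02, -1.82506283e-04]), 'eef_pos': array([ 0.19399706, -0.51405728,  0.20431913]), 'orientation': array([ 9.83771386e-01,  1.79423105e-01, -9.52015746e-05, -1.09519696e-03]), 'wrist_force': array([ 1.02348794, -0.77023592,  0.8134445 ]), 'torque': array([ 0.02838896,  0.00071328, -0.02449625]), 'gripper_width': 0.09411180346681478}
scene {'mtx': array([[456.23393112,   0.        , 279.04973207],
       [  0.        , 456.23393112, 208.2428164 ],
       [  0.        ,   0.        ,   1.        ]]), 'T': array([[-0.21409308,  0.85077519, -0.47994347,  1.00953321],
       [ 0.97680671,  0.18826753, -0.10199996,  0.15082663],
       [ 0.00357874, -0.49064949, -0.87134969,  1.00025748],
       [ 0.        ,  0.  
[... 280 characters left out ...]
0.1850451 ,  0.5403455 , -0.82084411,  0.93684547],
       [ 0.02399415, -0.83253598, -0.5534511 ,  0.76281117],
       [ 0.        ,  0.        ,  0.        ,  1.        ]])}
{'mtx': array([[289.92776173,   0.        , 270.95186426],
       [  0.        , 289.92776173, 207.9515835 ],
       [  0.        ,   0.        ,   1.        ]]), 'tool_from_camera': array([[ 8.73273660e-04, -9.70865068e-01, -2.39625242e-01,
         6.99345758e-02],
       [ 9.99999618e-01,  8.57987749e-04,  1.68108299e-04,
         4.20549397e-05],
       [ 4.23850471e-05, -2.39625297e-01,  9.70865446e-01,
        -1.78966044e-01],
       [ 0.00000000e+00,  0.00000000e+00,  0.00000000e+00,
         1.00000000e+00]])}
```

View pics/scene0.png

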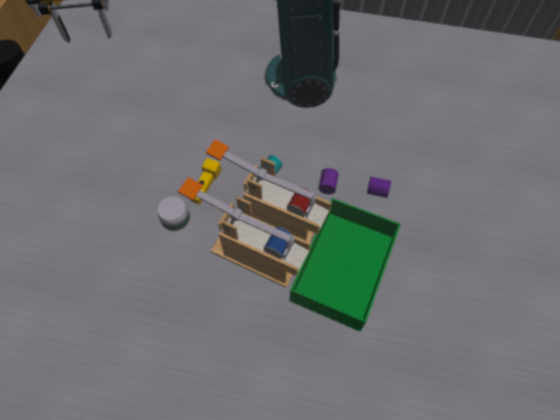

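View pics/side0.png

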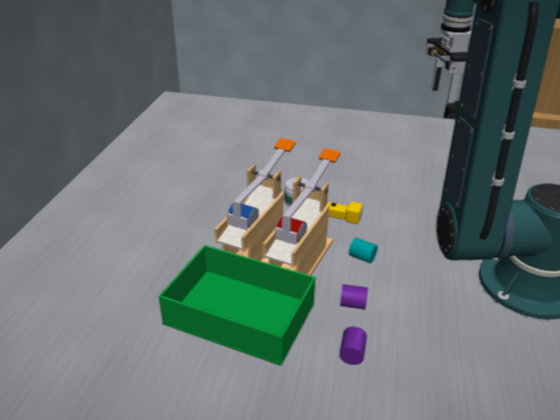

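The scene view has the red tin (300,203) in the lane nearest the robot, whose paddle is at (218,150). The blue tin is at (278,243), with its paddle at (191,189). In the side view the red lane's paddle is at (330,155). I'll triangulate both paddles.

```bash
cat > h.py <<'E'
import cv2,numpy as np
from rig import *
def blobs(img,lo,hi,amin=25):
    hsv=cv2.cvtColor(img,cv2.COLOR_RGB2HSV);m=cv2.inRange(hsv,lo,hi)
    n,l,st,c=cv2.connectedComponentsWithStats(m)
    return [(c[i],st[i,4],cv2.minAreaRect(np.argwhere(l==i)[:,::-1].astype(np.float32))) for i in range(1,n) if st[i,4]>=amin]
def ray(n,p,T=None):
    c=camera_info(n);T=c["T"] if T is None else T
    d=T[:3,:3]@np.linalg.inv(c["mtx"])@[p[0],p[1],1];return T[:3,3],d/np.linalg.norm(d)
def plane(n,p,z,T=None):
    o,d=ray(n,p,T);return o+d*(z-o[2])/d[2]
def tri(a,b):
    A=np.zeros((3,3));y=np.zeros(3)
    for o,d in(a,b):
        P=np.eye(3)-np.outer(d,d);A+=P;y+=P@o
    x=np.linalg.solve(A,y);return x,[np.linalg.norm((np.eye(3)-np.outer(d,d))@(x-o)) for o,d in(a,b)]
E
python3 - <<'E'
from h import *
im={n:cv2.imread(f"pics/{n}0.png")[:,:,::-1].copy() for n in("scene","side")}
O=((5,180,140),(15,255,255))
B={n:[b for b in blobs(im[n],*O) ] for n in im}
for n in B:
    for b in B[n]:print(n,b, plane(n,b[0],.206).round(4))
for a in B["scene"]:
    for b in B["side"]:
        if a[1]>60 and b[1]>60: print(a[0].round(1),b[0].round(1),tri(ray("scene",a[0]),ray("side",b[0])))
for nm,rg in(("red",((0,150,50),(4,255,255))),("blue",((105,100,40),(125,255,255)))):
    for n in im:
        for b in blobs(im[n],*rg,40):print(nm,n,b[0],b[1],plane(n,b[0],.08).round(3))
E
```

```text
scene (array([216.95515695, 149.17488789]), np.int32(223), ((216.95285034179688, 149.0849151611328), (15.734830856323242, 14.763543128967285), 29.05460548400879)) [ 0.4583 -0.104   0.206 ]
scene (array([190.0261194 , 188.06716418]), np.int32(268), ((190.07691955566406, 187.88461303710938), (16.086305618286133, 18.027755737304688), 33.6900634765625)) [ 0.5651 -0.1302  0.206 ]
side (array([284.7483871 , 144.10967742]), np.int32(155), ((284.5882873535156, 144.14707946777344), (17.705097198486328, 10.186494827270508), 14.03624439239502)) [ 0.5665 -0.1334  0.206 ]
side (array([329.44117647, 154.50588235]), np.int32(170), ((329.35296630859375, 154.58824157714844), (17.947635650634766, 10.6715669631958), 14.03624439239502)) [ 0.4595 -0.1068  0.206 ]
[217.  149.2] [284.7 144.1] (array([ 0.53177989, -0.06616862,  0.26558686]), [np.float64(0.029584650123700634), np.float64(0.029584650123700502)])
[217.  149.2] [329.4 154.5] (array([ 0.45928972, -0.10355214,  0.20761045]), [np.float64(0.00014511078200280916), np.float64(0.00014511078200281572)])
[190.  188.1] [284.7 144.1] (array([ 0.56596302, -0.12971574,  0.20780374]), [np.float64(0.00016877076237303373), np.float64(0.00016877076237304634)])
[190.  188.1] [329.4 154.5] (array([ 0.49325148, -0.17157681,  0.1450365 ]), [np.float64(0.03558917932811251), np.float64(0.03558917932811251)])
red scene [300.11560694 201.49132948] 173 [0.474 0.087 0.08 ]
red side [295.34234234 224.88288288] 111 [0.514 0.002 0.08 ]
blue scene [276.95022624 244.0361991 ] 221 [0.593 0.058 0.08 ]
blue side [246.         210.80597015] 134 [ 0.634 -0.028  0.08 ]
```

Both paddles come out at z ≈ 0.2077 (208 mm expected) and 110 mm apart, which matches. So the red tin's paddle is paddle_left at (0.459, -0.1035). I'll shut the fingers, lift and approach.

```bash
python3 -m creep '[0,0,-50,0,40,-29,-10,-8,43,-23,0,-8,46,-17,0,-8,48,-10,0,-8]' -1
cat >> h.py <<'E'
from scipy.spatial.transform import Rotation as R
def rel(t,yaw=None):
    s=read_state();r=R.from_quat(s["orientation"]).as_matrix()
    d=r.T@(np.array(t)-s["eef_pos"])*1000
    y=np.degrees(np.arctan2(r[1,0],r[0,0]))
    print("t",s["time_s"],"pos",s["eef_pos"].round(4),"rel mm",d.round(1),"yaw",y.round(1),"F",s["wrist_force"].round(2),"w",round(s["gripper_width"],4),"tilt",np.degrees(np.arccos(-r[2,2])).round(2))
E
python3 -c "
from h import *
rel([.4593,-.1036,.240])"
```

```text
time_s: 0.6
eef_pos: [0.2979, -0.3483, 0.2585]
orientation: [0.894, 0.448, 0.002, -0.011]
wrist_force: [0.7, -0.4, -0.1]
gripper_width: 0.0576
t 0.6 pos [ 0.2979 -0.3483  0.2585] rel mm [292.4 -17.   22.6] yaw 53.2 F [ 0.66 -0.41 -0.11] w 0.0576 tilt 1.24
```

```bash
python3 -m creep '[50,-3,0,-8,49,6,0,-8,48,12,0,-8,48,14,0,0,30,10,0,0]'
python3 -c "
from h import *
rel([.4593,-.1036,.240])"
```

```text
time_s: 1.1
eef_pos: [0.4211, -0.1487, 0.26]
orientation: [0.775, 0.632, 0.005, -0.011]
wrist_force: [-0.5, -0.9, 0.2]
gripper_width: 0.0175
t 1.1 pos [ 0.4211 -0.1487  0.26  ] rel mm [51.4 28.6 20.7] yaw 78.4 F [-0.46 -0.93  0.18] w 0.0175 tilt 1.37
```

```bash
python3 -m creep '[30,16,0,0,20,12,0,2,0,0,0,0,0,0,0,0]'
python3 - <<'E'
from h import *
rel([.4593,-.1036,.240])
s=read_state()
for n in("wrist","scene","side"):cv2.imwrite(f"pics/{n}1.png",snapshot(n)[:,:,::-1])
im=cv2.imread("pics/wrist1.png")[:,:,::-1].copy()
M=np.eye(4);M[:3,:3]=R.from_quat(s["orientation"]).as_matrix();M[:3,3]=s["eef_pos"]
T=M@camera_info("wrist")["tool_from_camera"]
for b in blobs(im,(5,180,100),(15,255,255),200):print(b,plane("wrist",b[0],.208,T))
E
```

```text
time_s: 1.5
eef_pos: [0.4599, -0.0988, 0.2588]
orientation: [0.783, 0.622, 0.004, -0.013]
wrist_force: [0.3, 0.2, 0.2]
gripper_width: 0.0002
t 1.5 pos [ 0.4599 -0.0988  0.2588] rel mm [-5.2  0.8 18.7] yaw 76.9 F [0.29 0.16 0.24] w 0.0002 tilt 1.51
```

View pics/wrist1.png

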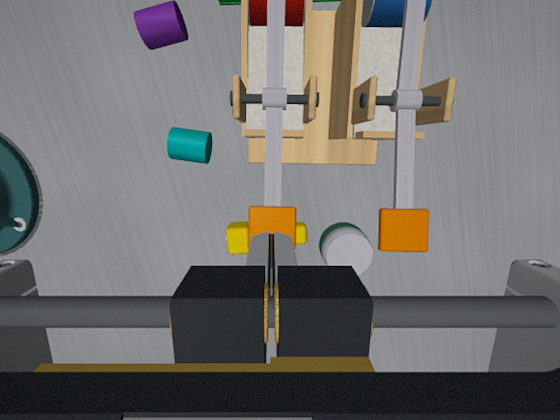

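View pics/side1.png

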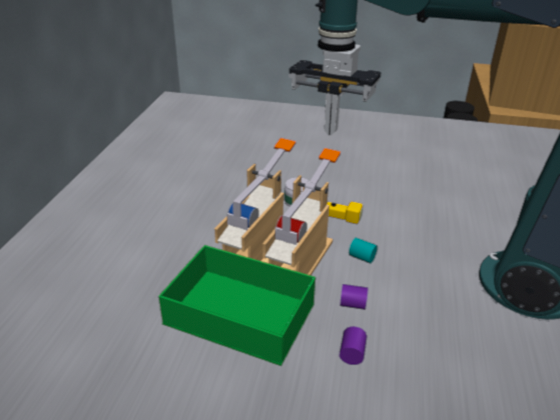

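The wrist view shows the fingers (271,250) centred across the orange paddle (272,220), with the red tin (277,10) in that same lane. They are about 5 mm too far toward the gate, so I'll correct that and go down.

```bash
python3 -m creep '[-5,1,20,0,0,0,20,0,0,0,0,0]'
python3 -c "
from h import *
rel([.4593,-.1036,.1650])"
```

```text
time_s: 1.95
eef_pos: [0.458, -0.1074, 0.2191]
orientation: [0.786, 0.619, 0.004, -0.011]
wrist_force: [-1.1, -0.2, -0.1]
gripper_width: 0.0003
t 1.95 pos [ 0.458  -0.1074  0.2191] rel mm [ 2.9  1.1 54.2] yaw 76.4 F [-1.1  -0.24 -0.12] w 0.0003 tilt 1.34
```

```bash
python3 -m creep '[2,1,8,0,1,0,12,0,0,0,12,0,0,0,10,0,0,0,0,0]'
python3 -c "
from h import *
rel([.4593,-.1036,.1650])"
```

```text
time_s: 2.45
eef_pos: [0.4603, -0.1068, 0.178]
orientation: [0.787, 0.617, 0.005, -0.007]
wrist_force: [1.2, 0.1, 2.6]
gripper_width: 0.0004
t 2.45 pos [ 0.4603 -0.1068  0.178 ] rel mm [ 2.7 -1.6 13. ] yaw 76.2 F [1.16 0.09 2.56] w 0.0004 tilt 1.01
```

```bash
python3 -m creep '[1,-1,8,0,1,0,5,0,0,0,1,0,0,0,0,0]'
python3 - <<'E'
from h import *
rel([.4593,-.1036,.1650])
for n in("scene","side"):cv2.imwrite(f"pics/{n}2.png",snapshot(n)[:,:,::-1])
E
```

```text
time_s: 2.85
eef_pos: [0.4605, -0.1052, 0.1643]
orientation: [0.787, 0.617, 0.005, -0.005]
wrist_force: [-0.4, -2.0, 3.9]
gripper_width: 0.0005
t 2.85 pos [ 0.4605 -0.1052  0.1643] rel mm [ 1.3 -1.6 -0.6] yaw 76.2 F [-0.43 -1.98  3.92] w 0.0005 tilt 0.84
```

View pics/side2.png

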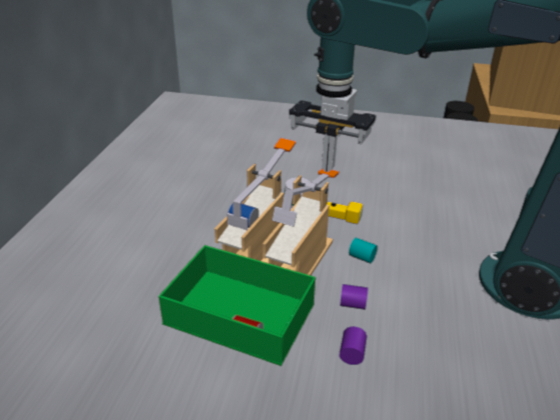

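The side view shows the gate lifted, the red tin already in the tub (247,321), and the blue tin (242,213) still in its lane. I'll press the last 2 mm toward the stop, hold briefly, then let the paddle up in a controlled way.

```bash
python3 -m creep '[0,0,2,0,0,0,0,0,0,0,0,0,0,0,0,0]'
python3 -m creep '[0,0,-12,0,0,0,-12,0,0,0,-12,0,0,0,-12,0,0,0,-15,0]'
python3 -m creep '[0,0,-30,0,0,0,-30,0,0,0,-10,0,0,0,0,0,0,0,0,0]'
python3 - <<'E'
from h import *
rel([.4593,-.1036,.208])
for n in("scene","side","wrist"):cv2.imwrite(f"pics/{n}3.png",snapshot(n)[:,:,::-1])
for n in("scene","side"):
    a=cv2.imread(f"pics/{n}3.png")[:,:,::-1].copy()
    for b in blobs(a,(5,180,140),(15,255,255),60):print(n,b[0],b[1])
    b0=cv2.imread(f"pics/{n}0.png")[:,:,::-1].copy()
    for nm,lo,hi in(("green",(50,100,30),(75,255,255)),("yellow",(20,150,100),(32,255,255)),("blue",(105,100,40),(125,255,255))):
        print(n,nm,[(np.array(x[2][0]).round(1),x[1]) for x in blobs(b0,lo,hi,60)],[(np.array(x[2][0]).round(1),x[1]) for x in blobs(a,lo,hi,60)])
E
```

```text
time_s: 3.35
eef_pos: [0.4606, -0.1053, 0.1646]
orientation: [0.787, 0.617, 0.005, -0.005]
wrist_force: [-1.2, -1.4, 3.3]
gripper_width: 0.0003
time_s: 3.85
eef_pos: [0.4599, -0.1041, 0.2298]
orientation: [0.786, 0.618, 0.006, -0.008]
wrist_force: [-0.1, 0.1, 0.1]
gripper_width: 0.0003
time_s: 4.35
eef_pos: [0.4602, -0.1047, 0.3049]
orientation: [0.786, 0.618, 0.007, -0.007]
wrist_force: [0.3, -0.1, -0.3]
gripper_width: 0.0002
t 4.35 pos [ 0.4602 -0.1047  0.3049] rel mm [-1.1 -0.8 96.9] yaw 76.4 F [ 0.27 -0.14 -0.26] w 0.0002 tilt 1.17
scene [216.94196429 149.20535714] 224
scene [190.01486989 188.09665428] 269
scene green [(array([343.7, 263.3]), np.int32(8610))] [(array([343.7, 263.3]), np.int32(8081))]
scene yellow [(array([208.4, 175.3]), np.int32(388))] [(array([208.4, 175.3]), np.int32(391))]
scene blue [(array([276.8, 243.9]), np.int32(221))] [(array([276.8, 243.9]), np.int32(220))]
side [284.76623377 144.08441558] 154
side [329.4702381  154.44642857] 168
side green [(array([236.1, 299.3]), np.int32(12167))] [(array([235.9, 299.3]), np.int32(11987))]
side yellow [(array([343.5, 212. ]), np.int32(519))] [(array([340.4,  57.7]), np.int32(81)), (array([343.5, 212. ]), np.int32(520))]
side blue [(array([245., 211.]), np.int32(134))] [(array([245., 211.]), np.int32(134))]
```

View pics/side3.png

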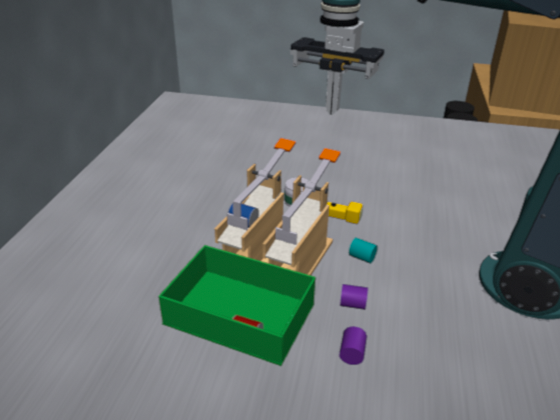

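View pics/scene3.png

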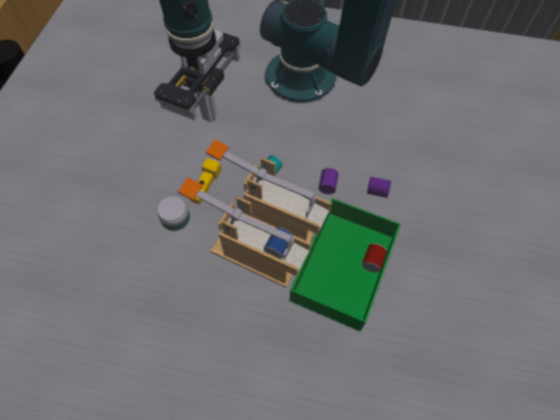

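The red tin is in the tub (scene 375,258). Both paddles are back at their starting pixels and the gate is shut. The blue tin, tub and torch have not moved, and the arm is clear at z = 0.305.

```bash
python3 -c "
from rig import *
print(hand_in())"
```

```text
the job is handed in; nothing more can be done
None
```

The red tin is in the green tub, the gate is shut again, and the job was handed in at about 4.5 s.

The red tin was in the left lane. With shut fingertips I pressed that lane's paddle about 43 mm down, at a vertical force of about 4 N, until the tin had rolled out. I then let the paddle up and drew the arm back to z = 0.305 m.

**Last checks:**
- Both paddles are back within 0.1 px of their starting positions, and the wrist force is about zero.
- The blue tin and torch are unmoved in both views. The tub is unmoved in the scene view and within 0.2 px in the side view. By eye, the spare tin is where it was.

**Not confirmed:** I asked for a last 2 mm toward the paddle's stop, but the reading stayed at z ≈ 0.1645 m. I did not measure whether the rocker reached its stop at 0.42 rad. By the given figures, 43 mm should put it at about 0.40 rad, above the 0.33 rad at which the gate clears the tin.

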